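# Zero the readout, then hold the pilot rod through both jig bushings

### The arm

A 6-joint arm with a two-finger parallel gripper is mounted at the origin on the work surface. World frame = base frame: x ahead of the robot, y to its left, z up, the work surface at z = 0. Lengths are in mm, angles in degrees, forces in N, time in s.
With the tool pointing down it reaches from about 350 to 850 mm from the base axis. Payload 8.1 kg.
Tool frame: the origin (TCP) lies at the very end of the fingers, on their centre line; the grasp point (between the pads) lies 19 mm behind it; z points along the fingers, y is the direction in which the jaws open and shut (so a half turn about z gives the same grasp; the last joint's range is limited). The gripper opens to 85 mm and grips with 20 to 120 N. Pads are 22 mm wide; open, the fingers measure 114 mm over their backs; the gripper's body (76 mm by 85 mm) begins 54 mm behind the grasp point. The pads swing forward as they close: fully open they stand 13 mm farther back than shut.
Start: joints at [-77.315, 7.471, 85.268, -0, 87.261, -4.893], TCP at [181.226, -571.981, 201.192] pointing down, gripper open.
Joint ranges: [-169.43, 169.43], [-51.17, 129.36], [1.28, 143.12], [-76.62, 256.62], [0, 156.53], [-152.29, 152.29]. Speed limits (degrees/s): [136.94, 136.94, 159.86, 180, 180, 180].

### API

Orientations are given as [roll, pitch, yaw] about the fixed x, y, z axes, in that order (R = Rz(yaw) Ry(pitch) Rx(roll)).
In Python, from bench import r, eyes gives the robot as it stands. The module is installed in compiled form; this text tells all that it offers.
- The arm moves only by the tool play_rows, never from a script. Its argument "deltas" is a list of rows, each a list of 3 entries, a list of its own where there are three numbers: the shift along the tool's x, y, z in m, then the turn, a rotation vector about the tool's x, y, z in rad, then the closure, from 0 (fully open) to 1 (shut). A call has 1 to 8 rows; each row shifts and turns the pose as measured when the row begins, along the tool's axes as they then stand; what a row does not reach is not made up. A row lasts 1/8 s, in which the tool goes at most 62.5 mm and 10.7 degrees, less where a joint would pass 70% of its speed; a pose out of reach is approached as far as the arm can. A call with a gripper value outside its range is refused whole. The fingers move at their own pace and stop on an object; "force" is the grip in N (left out, the last holds). Time passes only in rows, so rows that do not move let the fingers close. It gives the time, the measured TCP pose, the force and the opening at its end, in the units of the state.
- r.sense(): the state, without advancing time (a new reading comes with each control period).
- eyes.snapshot(name): name is "side" or "top" or "wrist"; returns the picture (420x560x3 uint8, red, green, blue); there is no depth.
- eyes.get_calibration(name): a dict with "mtx" (3x3 intrinsics, pixels), "R" (3x3) and "t" (3): a world point X has camera coordinates R X + t; the wrist camera has in their place "T_tool_cam" (4x4, takes a point from camera to tool coordinates, whose origin is the TCP and whose axes are the flange's). Camera axes: x right, y down, z forward; pixel columns grow to the right and rows downward; lengths in mm; the calibration is good to about 2 mm. A picture is of the moment at which its call begins: read the wrist's pose just before it. get_calibration takes no time and is no camera call.
- r.hand_in(): hands the job in, once; it reports no verdict.
The state is a dict: "time": time; "joint_pos": joint angles; "qd": joint speeds; "joint_efforts": joint torques, N m; "tool_pos": TCP position; "tcp_rot": TCP orientation; "ft_force": force on the tool from outside, world axes, zero at the start; "wrist_torque": the same for the moment, N m; "finger_gap": finger opening in mm.
Only numpy, scipy, OpenCV 4.12 (cv2) and the standard library are available. Lean on these libraries where they do the work, as an engineer would, in place of code of your own. Each camera call takes 0.05 s, during which the arm holds its last target. There are 200 camera calls.

### The job

Take the long pilot rod (the one with the cylindrical handle) out of the wooden tool block and, with its tip, press the recessed zero button of the readout box fully down for a moment. Then thread the rod straight down through the upper and then the lower bushing of the boring jig and finish while still holding it there, still and hanging free in the bores: its tip clearly out below the lower bushing but not touching the jig's base. Do not let go of it, and leave the short rod and everything else on the bench where they are.

Things in the scene. Friction and masses are not known exactly. Their poses are not given: they have to be found in the camera images.
- rod_grip (a point): Middle of the pilot rod's handle. Rod: steel shank, diameter 10 mm, 120 mm long, its last 5 mm tapering to a flat tip of 6 mm; on top a dark wooden cylindrical handle, diameter 24 mm, 55 mm long. 0.1 to 0.16 kg. Its z axis points from tip to handle. It starts upright in one of the tool block's holes, tip 10 mm and this point about 157 mm above the bench.
- rod_tip (a point): Centre of the pilot rod's flat tip, 147.5 mm below rod_grip along the rod.
- rod_shoulder (a point): On the pilot rod's axis at the underside of its handle, 120 mm above the tip and 27.5 mm below rod_grip.
- block: Wooden tool block fixed to the bench, 70 x 160 mm, 55 mm high; origin at the centre of its underside. Two holes of diameter 11 mm, 45 mm deep, at 45 mm to either side of its centre along its own y; one holds the pilot rod, the other the short rod (either way round).
- short_rod_knob (a point): Centre of the ball knob (diameter 34 mm) of the short rod, which stands in the block's other hole; the knob's centre is about 98 mm above the bench. Not needed: leave it in the block.
- button_top (a point): Centre of the top of the zero button, a black round cap of diameter 15 mm in a recess of diameter 18 mm in the top of the readout box (grey, 100 x 75 mm, 42 mm high, fixed). Unpressed it is 38 mm above the bench, 4 mm below the box's top, and 25 mm from the box's centre along the box's x; the dark display is on the other side.
- zero_button (a joint): Travel of the zero button: 0 unpressed, 0.005 m fully down. A spring pushes it back: about 1 N at the start, 5 N fully down; then it meets a stop. A press counts when it is beyond 0.004 m for 0.2 s, by the pilot rod.
- jig: Boring jig fixed to the bench: dark wooden base 130 x 90 x 12 mm, an aluminium column (its middle at x = -60 mm) and two brass bushing plates 50 x 50 x 16 mm, one straight above the other. Origin on their vertical bore axis at bench height; x points from the column to the bores. Both bores: diameter 12.5 mm, 3 mm chamfer at the mouth. Nothing of the jig is above 120 mm.
- upper_mouth (a point): Centre of the mouth of the upper bushing, on the bore axis, 120 mm above the bench; its underside is at 104 mm.
- lower_mouth (a point): Centre of the mouth of the lower bushing, on the bore axis, 66 mm above the bench; its underside is at 50 mm.
- billet_red_mid (a point): Bystander: middle of a loose reddish wooden billet 130 x 32 x 32 mm, lying flat.
- billet_dark_mid (a point): Bystander: middle of a loose dark wooden billet 140 x 34 x 34 mm, lying flat.
- ferrule_mid (a point): Bystander: middle of a loose brass ferrule, a ring of diameter 30 mm, 25 mm high.
- wax_tin_mid (a point): Bystander: middle of a loose round metal tin of diameter 62 mm, 26 mm high.
- sand_block_mid (a point): Bystander: middle of a loose cork sanding block 100 x 55 x 26 mm.
- strip_mid (a point): Bystander: middle of a loose thin wooden strip 240 x 25 x 6 mm, lying flat.
Not all that is in view belongs to the job. What is shaped like the part that bears button_top but purple is not meant.

How it is judged:
By the outcome, as a careful person would: the job done as asked, in the order asked, and still so for the second after the job is handed in, while the arm keeps its last pose, push and grip.
It also fails if it takes over 56 s, if anything falls off the work surface, if the arm or the gripper's body presses on something with over 40 N, if the wrist force passes 120 N, or if a joint passes its speed limit or range.

## Working session

There is one attempt and no reset: what is moved stays moved. The work goes in short steps, Python scripts to look and compute and a tool call to move; the robot and the scene stay as the last step left them, time stands still between calls to the robot, and variables do not carry over. Pictures are saved under pics/ and viewed, about 8 in all and at most 12, crops included, and the job is handed in when it is done.

Besides the shell and the picture viewer there is one more tool, called after ">>>" in YAML: its name, and indented under it one key for each argument. play_rows: Moves the arm, as the interface text tells. Its arguments: {"type":"object","properties":{"deltas":{"type":"array"},"force":{"type":"number"}},"required":["deltas"]}

```bash
mkdir -p pics; cat > h.py <<'E'
import numpy as np,cv2
from bench import r,eyes
from scipy.spatial.transform import Rotation as Ro
def snap(n,f):
    s=r.sense(); im=eyes.snapshot(n); cv2.imwrite('pics/'+f,im[:,:,::-1]); return s,im
def cam(n,s=None):
    c=eyes.get_calibration(n); K=np.array(c['mtx'])
    if n=='wrist':
        T=np.array(c['T_tool_cam']); Rt=Ro.from_euler('xyz',s['tcp_rot'],degrees=True).as_matrix()
        Rc=Rt@T[:3,:3]; o=Rt@T[:3,3]+np.array(s['tool_pos']); return K,Rc.T,-Rc.T@o
    return K,np.array(c['R']),np.array(c['t'])
def ray(c,u,v):
    K,R,t=c; d=R.T@np.linalg.solve(K,[u,v,1.]); return -R.T@t,d
def onz(c,u,v,z):
    o,d=ray(c,u,v); return o+d*(z-o[2])/d[2]
def proj(c,X):
    K,R,t=c; p=K@(R@np.array(X,float)+t); return p[:2]/p[2]
E
python3 - <<'E'
from h import *
s,a=snap('top','t1.png');_,b=snap('side','s1.png');print(s)
for n in('top','side'):
    c=cam(n);print(n,c[0][0,0],-c[1].T@c[2],c[1][2])
print(eyes.get_calibration('wrist'))
E
```

```text
{'time': 0.0, 'joint_pos': array([-7.73139567e+01,  7.51403225e+00,  8.53283617e+01,  6.11516549e-04,
        8.72601562e+01, -4.89233301e+00]), 'qd': array([ 0.02501658,  0.01056503,  0.05369057, -0.0289748 ,  0.05797668,
        0.06674924]), 'joint_efforts': array([ 8.17816835e-04, -5.69401288e+01, -5.00549877e+01, -2.55019977e-04,
        1.50537933e-02,  3.18069078e-05]), 'tool_pos': array([ 181.10983833, -571.4002369 ,  200.16447117]), 'tcp_rot': array([-1.79897875e+02, -9.35438657e-03,  1.75783382e+01]), 'ft_force': array([1.08987171, 0.03936008, 0.98926855]), 'wrist_torque': array([0.01962017, 0.00509367, 0.01286547]), 'finger_gap': 85.32330038986754}
top 524.5713500910939 [ 281.59571627    8.55679629 1774.89681996] [ 0.15047043 -0.01567441 -0.98849024]
side 472.5145271336303 [ 343.15793628  774.56596961 1056.76940041] [ 0.15118712 -0.61815674 -0.77137844]
{'mtx': array([[312.62558238,   0.        , 279.56636741],
       [  0.        , 312.62558238, 209.98118325],
       [  0.        ,   0.        ,   1.        ]]), 'T_tool_cam': array([[-1.06519877e-03, -9.48248577e-01, -3.17527166e-01,
         8.25693786e+01],
       [ 9.99998852e-01, -6.67760489e-04, -1.36049654e-03,
        -6.78825862e-01],
       [ 1.07805681e-03, -3.17528250e-01,  9.48248200e-01,
        -1.72654424e+02],
       [ 0.00000000e+00,  0.00000000e+00,  0.00000000e+00,
         1.00000000e+00]])}
```

View pics/t1.png

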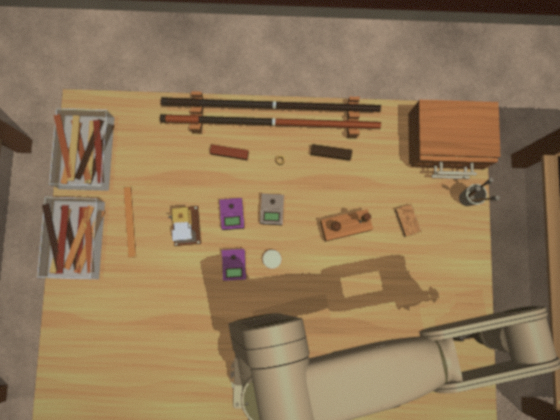

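View pics/s1.png

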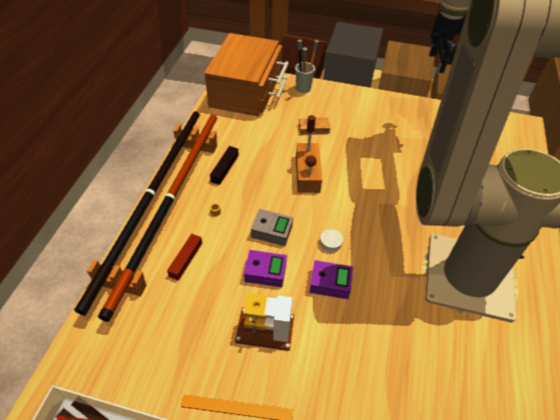

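The top view shows the block at (346,224), with the pilot rod the one at (364,215). The grey box is at (271,208) with its button at (271,201). The jig is at (185,225), with its brass plates at (182,215). I'll compute coarse positions from these.

```bash
python3 - <<'E'
from h import *
def tri(p,q):
    A=[];b=[]
    for n,u in(('top',p),('side',q)):
        o,d=ray(cam(n),*u);d/=np.linalg.norm(d);P=np.eye(3)-d[:,None]*d;A.append(P);b.append(P@o)
    return np.linalg.lstsq(np.vstack(A),np.hstack(b),rcond=None)[0].round(1)
c=cam('top')
for n,u,v,z in[('rodtop',364,215,185),('knob',336,225,98),('button',271,201,38),('boxc',271,208,42),('bush',182,215,120)]:
    print(n,onz(c,u,v,z).round(1))
print(tri((364,215),(311,121)),tri((336,225),(310,160)))
a=cv2.imread('pics/t1.png');b=cv2.imread('pics/s1.png')
cr=lambda i,x,y,w,h:cv2.resize(i[y:y+h,x:x+w],(400,300),interpolation=cv2.INTER_CUBIC)
cv2.imwrite('pics/c1.png',np.vstack([np.hstack([cr(a,160,190,80,60),cr(a,310,195,80,60)]),np.hstack([cr(b,225,285,80,60),cr(b,270,105,120,90)])]))
E
```

```text
rodtop [ 503.7 -280.7  185. ]
knob [ 480.6 -206.    98. ]
button [562.4   5.5  38. ]
boxc [538.    4.9  42. ]
bush [495.6 286.5 120. ]
[ 502.4 -281.6  179.9] [ 480.5 -205.6  101.1]
```

View pics/c1.png

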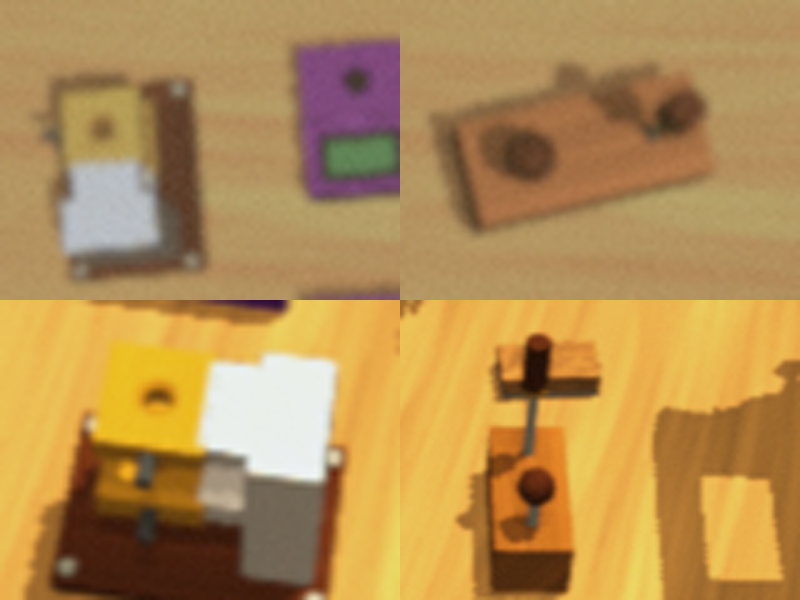

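>>> play_rows:
  deltas:
    - [[0.048,-0.022,-0.012],[0,0,0],0]
    - [[0.048,-0.022,-0.012],[0,0,0],0]
    - [[0.048,-0.022,-0.012],[0,0,0],0]
    - [[0.048,-0.022,-0.012],[0,0,0],0]
    - [[0.048,-0.022,-0.012],[0,0,0],0]
    - [[0.048,-0.022,-0.012],[0,0,0],0]
    - [[0.048,-0.022,-0.012],[0,0,0],0]
    - [[0.048,-0.022,-0.012],[0,0,0],0]

```text
time: 1.1
tool_pos: [499.4, -280.3, 294.0]
tcp_rot: [-179.4, 0.1, 17.1]
ft_force: [0.4, -0.9, -0.1]
finger_gap: 84.9
```

```bash
python3 - <<'E'
from h import *
s,a=snap('wrist','w1.png');print(s['tool_pos'],s['tcp_rot']);c=cam('wrist',s)
for p in([497,-288,185],[481,-206,98],[497,-288,130]):print(proj(c,p))
E
```

```text
[ 499.3789773  -280.26308735  293.95115494] [-1.79407319e+02  1.27402964e-01  1.71350359e+01]
[289.00937401 202.53328865]
[218.56104825 173.76822521]
[288.15609358 187.79912919]
```

View pics/w1.png

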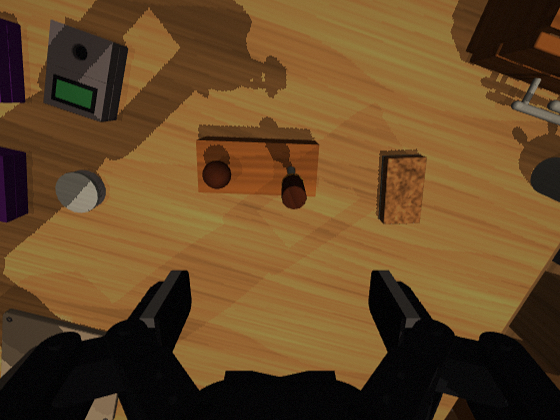

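```bash
python3 - <<'E'
from h import *
a=cv2.imread('pics/w1.png');g=a[165:215,195:315]
print(a[185:212:3,294].tolist(),a[200,276:314:3].tolist())
m=((a.max(2)<95)).astype(np.uint8);m[:160]=0;m[220:]=0;m[:,:270]=0;m[:,320:]=0
n,l,st,ce=cv2.connectedComponentsWithStats(m);print(st)
cv2.imwrite('pics/c2.png',cv2.resize(g,(720,300),interpolation=cv2.INTER_CUBIC))
E
```

```text
[[6, 13, 32], [16, 28, 67], [13, 25, 61], [10, 25, 60], [10, 22, 56], [10, 23, 55], [14, 27, 60], [15, 28, 66], [39, 80, 118]] [[57, 113, 154], [62, 119, 153], [21, 47, 68], [16, 28, 62], [12, 26, 60], [11, 29, 66], [10, 23, 55], [12, 26, 62], [13, 29, 67], [17, 29, 69], [52, 105, 133], [58, 118, 151], [60, 118, 152]]
[[     0      0    560    420 234337]
 [   276    160     31     49    863]]
```

View pics/c2.png

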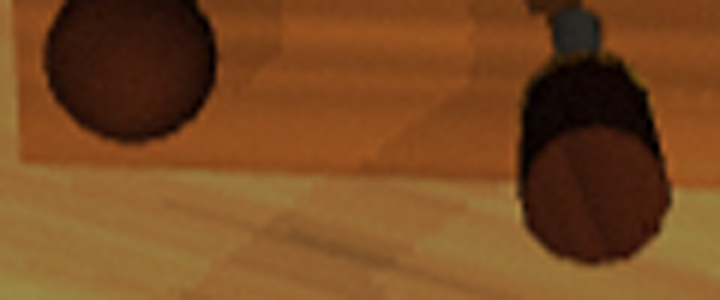

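The handle's top ellipse is centred at about (294.2,197.5) in the wrist picture and the knob at (216.8,174.7).

```bash
python3 - <<'E'
from h import *
s=r.sense();c=cam('wrist',s)
p=onz(c,294.2-.0,197.5,184.5);q=onz(c,216.8,174.7,98);print(p,q,np.hypot(*(p-q)[:2]))
R=Ro.from_euler('xyz',s['tcp_rot'],degrees=True).as_matrix()
print(s['tool_pos'],R.T@(np.array([p[0],p[1],138])-s['tool_pos']), (Ro.from_matrix(R).inv()*Ro.from_euler('xyz',[180,0,17],degrees=True)).as_rotvec())
E
```

```text
[ 507.64520815 -286.51024979  184.5       ] [ 483.89600668 -199.02772504   98.        ] 90.64886489864497
[ 503.93643785 -275.57098395  295.65952281] [-1.18891476e-01  1.32429311e+01  1.57526373e+02] [-0.01076539 -0.0024528   0.00651303]
```

```bash
cat >> h.py <<'E'
def go(p,s=None,rot=(180,0,17)):
    s=s or r.sense();R=Ro.from_euler('xyz',s['tcp_rot'],degrees=True)
    print('now',s['tool_pos'].round(2),s['tcp_rot'].round(2),'shift',(R.inv().apply(np.array(p)-s['tool_pos'])).round(1),'turn',(R.inv()*Ro.from_euler('xyz',rot,degrees=True)).as_rotvec().round(4))
E
python3 - <<'E'
from h import *
c=cam('wrist',dict(tool_pos=[499.379,-280.263,293.951],tcp_rot=[-179.4073,.1274,17.135]))
p=onz(c,294.2,197.5,184.5);q=onz(c,216.8,174.7,98);print(p,q,np.hypot(*(p-q)[:2]))
go([p[0],p[1],240]);go([p[0],p[1],138])
E
```

```text
[ 503.01454852 -291.20820328  184.5       ] [ 479.26531184 -204.24070457   98.        ] 90.1519388212396
now [ 503.94 -275.57  295.66] [-1.7938e+02 -1.4000e-01  1.7370e+01] shift [-5.7 15.2 55.5] turn [-0.0108 -0.0025  0.0065]
now [ 503.94 -275.57  295.66] [-1.7938e+02 -1.4000e-01  1.7370e+01] shift [ -5.9  16.3 157.5] turn [-0.0108 -0.0025  0.0065]
```

>>> play_rows:
  deltas:
    - [[-0.003,0.008,0.025],[-0.01,-0.002,0.006],0]
    - [[-0.003,0.007,0.03],[0,0,0],0]
    - [[0,0,0],[0,0,0],0]
    - [[0,0,0],[0,0,0],0]

```text
time: 1.65
tool_pos: [504.7, -289.0, 240.1]
tcp_rot: [-180.0, -0.0, 17.3]
ft_force: [-0.5, 0.2, -0.8]
finger_gap: 85.7
```

```bash
python3 - <<'E'
from h import *
s,a=snap('wrist','w2.png');go([503,-291.2,138],s);c=cam('wrist',s)
m=((a.max(2)<95)).astype(np.uint8)
u,v=proj(c,[503,-291.2,184.5]).astype(int);print(u,v)
g=a[v-40:v+40,u-53:u+53,::-1];cv2.imwrite('pics/c3.png',cv2.resize(g,None,fx=6,fy=6,interpolation=cv2.INTER_CUBIC));print('off',u-53,v-40)
print(r.sense()['tool_pos'])
E
```

```text
now [ 504.73 -288.97  240.07] [-1.7996e+02 -4.0000e-02  1.7320e+01] shift [ -2.4   1.7 102.1] turn [-0.0007 -0.0008  0.0056]
282 220
off 229 180
[ 504.62340886 -288.94839339  239.86056262]
```

View pics/c3.png

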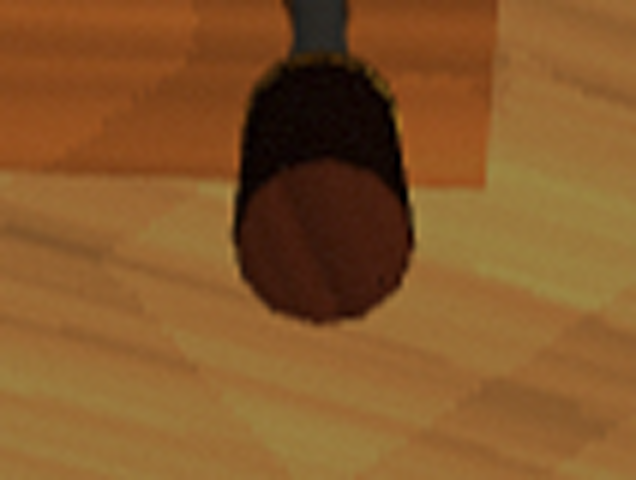

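Handle top is at about (283.3,220), within 1 px of the prediction. Next I descend, check, then close.

>>> play_rows:
  deltas:
    - [[-0.0025,0.002,0.01],[0,0,0.0],0]
    - [[0,0,0.03],[0,0,0],0]
    - [[0,0,0.03],[0,0,0],0]
    - [[0,0,0.025],[0,0,0],0]
    - [[0,0,0.004],[0,0,0],0]
    - [[0,0,0],[0,0,0],0]

```text
time: 2.45
tool_pos: [504.5, -294.4, 142.6]
tcp_rot: [179.7, -0.3, 17.2]
ft_force: [0.4, -0.7, -0.1]
finger_gap: 85.1
```

```bash
python3 - <<'E'
from h import *
go([503,-291.5,138])
E
```

```text
now [ 504.48 -294.41  142.57] [179.66  -0.32  17.24] shift [-0.6 -3.2  4.5] turn [ 0.0059 -0.0056  0.0042]
```

>>> play_rows:
  deltas:
    - [[-0.0006,-0.0032,0.0045],[0.006,-0.0056,0.0],0]
    - [[0,0,0],[0,0,0],0]

```text
time: 2.7
tool_pos: [504.0, -292.2, 140.2]
tcp_rot: [179.9, -0.1, 17.2]
ft_force: [-0.3, -0.8, -0.2]
finger_gap: 85.4
```

```bash
python3 - <<'E'
from h import *
go([503,-291.5,138])
E
```

```text
now [ 503.96 -292.17  140.19] [ 1.7988e+02 -1.0000e-01  1.7230e+01] shift [-0.7 -0.9  2.2] turn [ 0.0021 -0.0017  0.004 ]
```

>>> play_rows:
  deltas:
    - [[-0.001,-0.0012,0.003],[0.003,-0.0025,0.0],0]
    - [[0,0,0],[0,0,0],0.3]
    - [[0,0,0],[0,0,0],0.6]
    - [[0,0,0],[0,0,0],0.8]
    - [[0,0,0],[0,0,0],1]
    - [[0,0,0],[0,0,0],1]
    - [[0,0,0],[0,0,0],1]
  force: 70

```text
time: 3.58
tool_pos: [503.5, -291.9, 138.8]
tcp_rot: [179.9, -0.0, 17.2]
ft_force: [-0.0, -0.1, 0.3]
finger_gap: 20.9
```

```bash
python3 - <<'E'
from h import *
go([503,-291.5,138]);s=r.sense();print(s['ft_force'],s['wrist_torque'],s['finger_gap'])
E
```

```text
now [ 503.5  -291.92  138.77] [ 1.7992e+02 -4.0000e-02  1.7240e+01] shift [-0.4 -0.5  0.8] turn [ 0.0013 -0.0007  0.0042]
[-0.02133219 -0.1324859   0.31898799] [-0.01369771  0.00827475  0.00413569] 20.864248578622938
```

>>> play_rows:
  deltas:
    - [[0,0,0],[0,0,0],1]
    - [[0,0,0],[0,0,0],1]

```text
time: 3.82
tool_pos: [503.5, -291.9, 138.8]
tcp_rot: [179.9, -0.0, 17.2]
ft_force: [0.2, -0.9, 0.7]
finger_gap: 21.4
```

```bash
python3 - <<'E'
from h import *
s,a=snap('wrist','w3.png');print(s['finger_gap'],s['ft_force'],s['time'])
cv2.imwrite('pics/c4.png',cv2.resize(a[180:420,130:430,::-1],None,fx=2,fy=2))
E
```

```text
21.401642126491595 [ 0.17951182 -0.89070998  0.69328589] 3.825
```

View pics/c4.png

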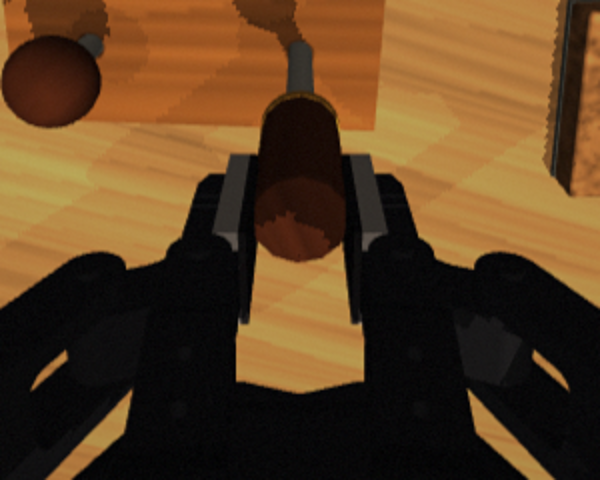

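The rod is gripped squarely between the pads. Now I lift it slowly.

>>> play_rows:
  deltas:
    - [[0,0,-0.004],[0,0,0],1]
    - [[0,0,-0.006],[0,0,0],1]
    - [[0,0,-0.006],[0,0,0],1]
    - [[0,0,-0.006],[0,0,0],1]
  force: 100

```text
time: 4.38
tool_pos: [502.8, -291.4, 161.0]
tcp_rot: [-180.0, 0.0, 17.2]
ft_force: [-0.0, 0.0, -2.2]
finger_gap: 20.1
```

```bash
python3 - <<'E'
from h import *
go([503.5,-291.9,200]);s=r.sense();print(s['ft_force'],s['wrist_torque'])
E
```

```text
now [ 502.81 -291.38  161.03] [-1.7997e+02  3.0000e-02  1.7240e+01] shift [  0.5   0.7 -39. ] turn [-0.0005  0.0006  0.0042]
[-1.12146320e-03  3.27874506e-02 -2.24539220e+00] [-0.00476324 -0.00511272  0.00641701]
```

>>> play_rows:
  deltas:
    - [[0.0005,0.0005,-0.008],[0,0,0],1]
    - [[0,0,-0.01],[0,0,0],1]
    - [[0,0,-0.012],[0,0,0],1]
    - [[0,0,-0.02],[0,0,0],1]
    - [[0,0,-0.03],[0,0,0],1]
    - [[0,0,-0.03],[0,0,0],1]
    - [[0,0,0],[0,0,0],1]

```text
time: 5.25
tool_pos: [504.3, -292.2, 281.2]
tcp_rot: [179.8, -0.1, 17.2]
ft_force: [0.4, 0.4, -1.5]
finger_gap: 20.1
```

```bash
python3 - <<'E'
from h import *
s,a=snap('wrist','w4.png');s2,b=snap('side','s2.png')
go([562,5,260],s);print(s['ft_force'])
c=cam('side')
p=np.array(s2['tool_pos']);print(proj(c,p),proj(c,p-[0,0,128]))
cv2.imwrite('pics/c5.png',np.hstack([cv2.resize(a[180:380,180:380,::-1],(400,400)),cv2.resize(b[70:170,260:360,::-1],(400,400),interpolation=cv2.INTER_CUBIC)]))
E
```

```text
now [ 504.28 -292.24  281.21] [ 1.7981e+02 -1.3000e-01  1.7250e+01] shift [ 143.2 -266.8   20.7] turn [ 0.0033 -0.0023  0.0043]
[ 0.43869975  0.39960029 -1.47338174]
[313.49918219  89.71659121] [309.89094386 126.25506724]
```

View pics/c5.png

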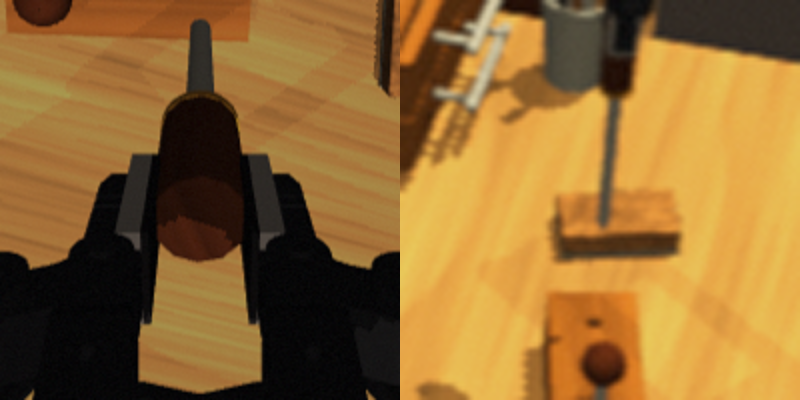

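The wrist picture shows the tip at about (280.4,191) and the handle top centre at (280,289). The side picture shows the tip at about (310.5,126), and the rod looks plumb.

```bash
python3 - <<'E'
from h import *
s=dict(tool_pos=[0,0,0],tcp_rot=[0,0,0]);c=cam('wrist',s)
print(proj(c,[0,0,128.8]),proj(c,[0,0,-45.7]),proj(c,[0,5,128.8]),proj(c,[5,0,128.8]))
a=cv2.imread('pics/w4.png')
print(a[184:206,280].tolist()); print(a[200,270:292].tolist())
print(onz(c,280.4,192,128.8),onz(c,280.,289,-45.7))
E
```

```text
[280.66557473 192.51931833] [281.50506453 290.9705651 ] [285.67459081 192.51559967] [280.66583979 187.65607828]
[[29, 78, 143], [28, 76, 139], [27, 72, 136], [29, 75, 140], [29, 79, 146], [38, 64, 107], [39, 43, 41], [40, 44, 47], [40, 47, 50], [38, 42, 47], [41, 47, 49], [39, 44, 47], [40, 46, 50], [39, 44, 47], [38, 44, 48], [38, 44, 47], [42, 47, 50], [42, 47, 49], [39, 46, 49], [41, 47, 50], [40, 46, 49], [39, 48, 48]]
[[62, 123, 166], [65, 127, 168], [60, 122, 164], [61, 125, 168], [51, 100, 136], [32, 36, 40], [32, 36, 38], [35, 41, 44], [39, 45, 48], [40, 46, 48], [42, 47, 50], [39, 45, 48], [41, 46, 50], [39, 45, 48], [40, 41, 43], [40, 54, 65], [56, 119, 170], [56, 118, 167], [53, 115, 164], [54, 113, 164], [54, 114, 165], [54, 114, 164]]
[  0.53656368  -0.2649863  128.8       ] [  1.0648772   -0.70511695 -45.7       ]
```

>>> play_rows:
  deltas:
    - [[0.018,-0.034,0],[0.003,-0.002,0],1]
    - [[0.018,-0.034,0],[0,0,0],1]
    - [[0.018,-0.034,0],[0,0,0],1]
    - [[0.018,-0.034,0.01],[0,0,0],1]
    - [[0.018,-0.034,0.015],[0,0,0],1]
    - [[0.018,-0.034,0.015],[0,0,0],1]
    - [[0.018,-0.034,0.015],[0,0,0],1]
    - [[0.009,-0.015,0.01],[0,0,0],1]

```text
time: 6.35
tool_pos: [550.7, -0.7, 196.6]
tcp_rot: [-179.1, 1.2, 17.0]
ft_force: [0.0, -0.1, -1.8]
finger_gap: 20.1
```

>>> play_rows:
  deltas:
    - [[0,0,0],[0,0,0],1]
    - [[0,0,0],[0,0,0],1]

```text
time: 6.6
tool_pos: [549.3, -0.7, 194.1]
tcp_rot: [-179.1, 1.4, 17.1]
ft_force: [-0.1, -0.7, -0.6]
finger_gap: 20.2
```

```bash
python3 - <<'E'
from h import *
s,a=snap('wrist','w5.png');go([562,5,195],s);print(s['ft_force']);print(proj(cam('wrist',s),[562,5,38]))
cv2.imwrite('pics/c6.png',cv2.resize(a[60:320,130:430,::-1],None,fx=2,fy=2))
E
```

```text
now [549.3   -0.67 194.1 ] [-179.05    1.41   17.11] shift [13.8 -1.7 -1.2] turn [-0.0165  0.0246  0.0017]
[-0.11547479 -0.73762077 -0.5580225 ]
[281.46358673 169.77324821]
```

View pics/c6.png

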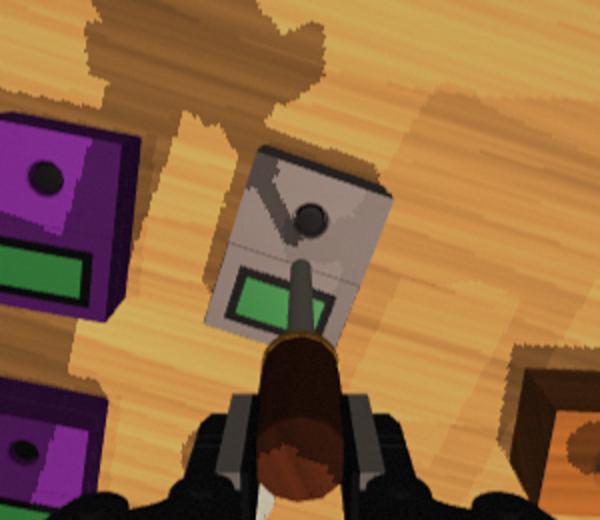

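The recess is at about (285,170) in the wrist picture. I'll refine it with a dark mask.

```bash
cat >> h.py <<'E'
def dark(a,u,v,w=16,th=60):
    m=(a[v-w:v+w,u-w:u+w].max(2)<th).astype(np.uint8)
    n,l,st,ce=cv2.connectedComponentsWithStats(m);i=1+st[1:,4].argmax();return ce[i]+[u-w,v-w],st[i]
E
python3 - <<'E'
from h import *
a=cv2.imread('pics/w5.png');ce,st=dark(a,285,170,12);print(ce,st)
s=dict(tool_pos=[549.30,-.67,194.10],tcp_rot=[-179.05,1.41,17.11]);c=cam('wrist',s)
for z in(42,40,38):print(onz(c,*ce,z))
p=onz(c,*ce,40)
off=Ro.from_euler('xyz',[180,0,17],degrees=True).apply([.4,-.5,0]);print(off)
go([p[0]-off[0],p[1]-off[1],128.8+50])
E
```

```text
[284.59090909 170.        ] [  3   4  18  17 220]
[563.60104801   2.01104372  42.        ]
[563.17159573   1.88228993  40.        ]
[562.74214345   1.75353614  38.        ]
[ 2.3633605e-01  5.9510106e-01 -6.1232340e-17]
now [549.29  -0.79 194.12] [-179.04    1.4    17.09] shift [14.   2.3 14.9] turn [-0.0167  0.0245  0.0013]
```

>>> play_rows:
  deltas:
    - [[0.009,0.0015,0.004],[-0.016,0.024,0],1]
    - [[0.005,0.001,0.003],[0,0,0],1]
    - [[0,0,0],[0,0,0],1]
    - [[0,0,0],[0,0,0],1]

```text
time: 7.15
tool_pos: [565.1, -1.5, 187.8]
tcp_rot: [179.9, -0.2, 16.9]
ft_force: [-0.3, 0.1, -1.5]
finger_gap: 20.1
```

```bash
python3 - <<'E'
from h import *
s,a=snap('wrist','w6.png');c=cam('wrist',s);u,v=proj(c,[563.2,1.9,40]).round().astype(int);print(u,v)
ce,st=dark(a,u,v,13);print(ce,st,onz(c,*ce,40))
go([562.9,1.3,178.8],s)
cv2.imwrite('pics/c7.png',cv2.resize(a[130:230,220:340,::-1],None,fx=5,fy=5,interpolation=cv2.INTER_CUBIC))
E
```

```text
277 189
[276.71428571 188.94196429] [  5   3  17  23 224] [563.21541231   1.97527644  40.        ]
now [565.1   -1.5  187.82] [179.9   -0.19  16.88] shift [-1.3 -3.3  9. ] turn [ 0.0018 -0.0034 -0.0021]
```

View pics/c7.png

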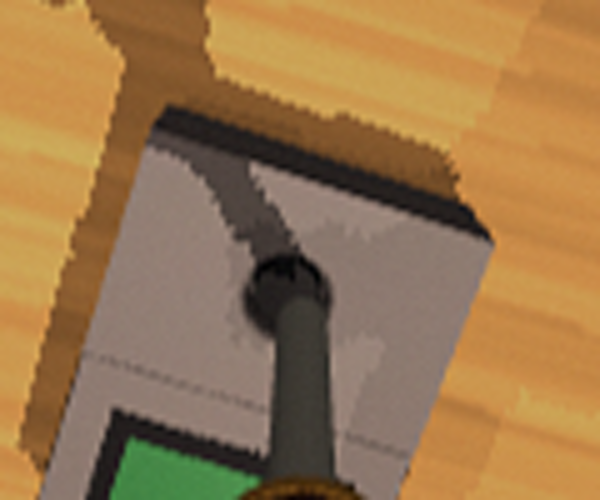

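>>> play_rows:
  deltas:
    - [[-0.0015,-0.0035,0.003],[0.0018,-0.0034,0],1]
    - [[-0.0005,-0.001,0.002],[0,0,0],1]
    - [[0,0,0],[0,0,0],1]

```text
time: 7.58
tool_pos: [561.5, 2.6, 182.4]
tcp_rot: [-180.0, 0.0, 16.9]
ft_force: [-0.0, 0.1, -1.0]
finger_gap: 20.4
```

```bash
python3 - <<'E'
from h import *
go([562.9,1.3,166.8]);s=r.sense();print(s['ft_force'])
E
```

```text
now [561.5    2.63 182.45] [-1.7999e+02  3.0000e-02  1.6900e+01] shift [ 1.   1.7 15.6] turn [-0.0002  0.0005 -0.0018]
[-0.01035924  0.11737756 -0.97666545]
```

>>> play_rows:
  deltas:
    - [[0.001,0.0015,0.004],[0,0,0],1]
    - [[0,0,0.005],[0,0,0],1]
    - [[0,0,0.004],[0,0,0],1]
    - [[0,0,0],[0,0,0],1]

```text
time: 8.07
tool_pos: [562.8, 1.4, 168.2]
tcp_rot: [-180.0, 0.0, 16.9]
ft_force: [-0.1, 0.1, -1.3]
finger_gap: 20.6
```

```bash
python3 - <<'E'
from h import *
go([562.9,1.3,162.]);s=r.sense();print(s['ft_force'])
E
```

```text
now [562.83   1.38 168.22] [-1.7998e+02  5.0000e-02  1.6900e+01] shift [0.1 0.1 6.2] turn [-0.0003  0.0008 -0.0018]
[-0.14981578  0.05928381 -1.30124453]
```

Well centred. Pressing in small rows.

>>> play_rows:
  deltas:
    - [[0,0,0.003],[0,0,0],1]
    - [[0,0,0.003],[0,0,0],1]
    - [[0,0,0.002],[0,0,0],1]

```text
time: 8.45
tool_pos: [564.0, 1.5, 161.6]
tcp_rot: [180.0, -0.1, 16.9]
ft_force: [-0.2, 0.9, 9.2]
finger_gap: 20.6
```

```bash
python3 - <<'E'
from h import *
s=r.sense();print(s['tool_pos'],s['tcp_rot'],s['ft_force'],s['wrist_torque'])
E
```

```text
[563.9929282    1.45313951 161.56196679] [ 1.79968597e+02 -1.21655668e-01  1.68997114e+01] [-0.23824264  0.85203975  9.17660939] [ 0.24247778  0.14771654 -0.0302444 ]
```

The force has risen about 10.5 N, so the button is at its stop. I'll hold about 0.4 s.

>>> play_rows:
  deltas:
    - [[0,0,0.0008],[0,0,0],1]
    - [[0,0,0.0008],[0,0,0],1]
    - [[0,0,0.0008],[0,0,0],1]
    - [[0,0,0.0008],[0,0,0],1]

```text
time: 8.95
tool_pos: [565.9, 1.8, 161.7]
tcp_rot: [179.9, -0.4, 16.9]
ft_force: [-0.6, 0.8, 6.3]
finger_gap: 20.4
```

```bash
python3 - <<'E'
from h import *
s=r.sense();print(s['tool_pos'],s['ft_force']);c=cam('top');
for u,v in((180.4,215.6),):print(onz(c,u,v,120))
E
```

```text
[565.9406735    1.83407417 161.66244219] [-0.56525914  0.84433727  6.29568196]
[493.57688617 291.44376532 120.        ]
```

>>> play_rows:
  deltas:
    - [[0,0,-0.005],[0,0,0],1]
    - [[-0.001,0,-0.01],[0,0.006,0],1]
    - [[0,0,-0.03],[0,0,0],1]
    - [[0,0,-0.03],[0,0,0],1]
    - [[0,0,-0.03],[0,0,0],1]
    - [[0,0,-0.015],[0,0,0],1]

```text
time: 9.7
tool_pos: [561.0, 0.9, 282.7]
tcp_rot: [-180.0, -0.5, 16.9]
ft_force: [0.3, -0.1, -1.6]
finger_gap: 19.7
```

>>> play_rows:
  deltas:
    - [[0.001,-0.037,0],[0,0,0],1]
    - [[0.001,-0.037,0],[0,0,0],1]
    - [[0.001,-0.037,0],[0,0,0],1]
    - [[0.001,-0.037,0],[0,0,0],1]
    - [[0.001,-0.037,0],[0,0,0],1]
    - [[0.001,-0.037,0],[0,0,0],1]
    - [[0,-0.037,0],[0,0,0],1]
    - [[0,-0.037,0],[0,0,0],1]

```text
time: 10.7
tool_pos: [478.1, 290.8, 279.4]
tcp_rot: [179.9, -0.2, 16.6]
ft_force: [0.6, 0.4, -1.6]
finger_gap: 20.2
```

>>> play_rows:
  deltas:
    - [[0,0,0],[0,0,0],1]
    - [[0,0,0],[0,0,0],1]

```text
time: 10.95
tool_pos: [476.6, 292.4, 277.9]
tcp_rot: [179.9, -0.1, 16.8]
ft_force: [0.7, -0.3, -2.2]
finger_gap: 20.2
```

```bash
python3 - <<'E'
from h import *
s,a=snap('wrist','w7.png');go([493.5,291.4,274],s);c=cam('wrist',s);print(proj(c,[493.5,291.4,120]),s['ft_force'])
print(cam('wrist',s)[0][0,0])
E
```

```text
now [476.63 292.35 277.91] [ 1.7992e+02 -6.0000e-02  1.6770e+01] shift [15.9  5.8  3.9] turn [ 0.0014 -0.0011 -0.004 ]
[285.80913275 171.13820497] [ 0.67534362 -0.3298891  -2.24191786]
312.6255823823395
```

```bash
python3 - <<'E'
import cv2
a=cv2.imread('pics/w7.png');cv2.imwrite('pics/c8.png',cv2.resize(a[125:225,220:340],None,fx=6,fy=6,interpolation=cv2.INTER_CUBIC))
E
```

```text
(no output)
```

View pics/c8.png

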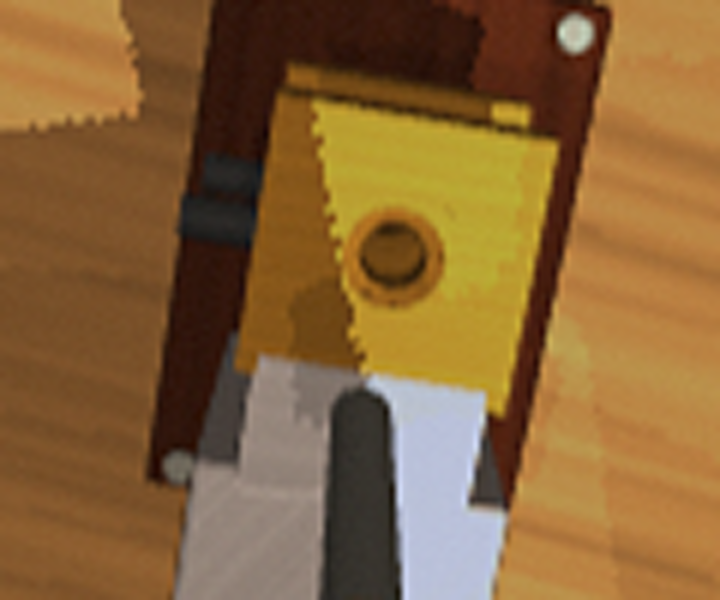

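The mouth is centred at about (285.1,167.2), agreeing with the plate's corners, and the tip end is at about (279.5,189.5).

```bash
python3 - <<'E'
from h import *
for f in('w4','w7'):
    a=cv2.imread(f'pics/{f}.png').astype(int)
    for v in (196,205,215):
        row=a[v,262:300]; d=np.where((abs(row-np.array([40,46,48])).max(1)<14))[0];print(f,v,262+d.min(),262+d.max())
    print(a[185:194,280].tolist())
s=dict(tool_pos=[476.63,292.35,277.91],tcp_rot=[179.92,-.06,16.77]);c=cam('wrist',s)
p=onz(c,285.1,167.2,120);print(p)
off=Ro.from_euler('xyz',[180,0,17],degrees=True).apply([.4,-.5,0])
go(np.r_[p[:2]-off[:2],128.8+135])
E
```

```text
w4 196 275 284
w4 205 275 285
w4 215 274 285
[[28, 76, 139], [27, 72, 136], [29, 75, 140], [29, 79, 146], [38, 64, 107], [39, 43, 41], [40, 44, 47], [40, 47, 50], [38, 42, 47]]
w7 196 275 284
w7 205 275 285
w7 215 274 285
[[31, 118, 156], [66, 157, 192], [93, 137, 158], [104, 109, 123], [72, 80, 92], [38, 45, 47], [43, 50, 54], [46, 52, 55], [45, 51, 56]]
[497.33906651 293.3616113  120.        ]
now [476.64 292.3  277.91] [ 1.7994e+02 -6.0000e-02  1.6750e+01] shift [19.7  5.4 14.1] turn [ 0.001  -0.0011 -0.0044]
```

>>> play_rows:
  deltas:
    - [[0.012,0.0035,0.004],[0.001,-0.001,0],1]
    - [[0.008,0.002,0.004],[0,0,0],1]
    - [[0,0,0],[0,0,0],1]
    - [[0,0,0],[0,0,0],1]

```text
time: 11.5
tool_pos: [500.3, 290.1, 268.8]
tcp_rot: [180.0, 0.0, 16.5]
ft_force: [-0.7, 0.8, -1.3]
finger_gap: 20.3
```

```bash
python3 - <<'E'
from h import *
go([497.1,292.8,263.8])
E
```

```text
now [500.28 290.11 268.76] [1.7997e+02 3.0000e-02 1.6520e+01] shift [-2.3 -3.5  5. ] turn [ 0.0006  0.0006 -0.0085]
```

>>> play_rows:
  deltas:
    - [[-0.0028,-0.0042,0.004],[0,0,0],1]
    - [[0,0,0],[0,0,0],1]
    - [[0,0,0],[0,0,0],1]

```text
time: 11.88
tool_pos: [495.8, 293.7, 264.7]
tcp_rot: [180.0, 0.0, 16.5]
ft_force: [-0.7, -0.1, -1.3]
finger_gap: 20.3
```

```bash
python3 - <<'E'
from h import *
go([497.1,292.8,256])
E
```

```text
now [495.76 293.7  264.69] [1.7998e+02 3.0000e-02 1.6530e+01] shift [1.  1.2 8.7] turn [ 0.0004  0.0005 -0.0082]
```

>>> play_rows:
  deltas:
    - [[0.001,0.0012,0.004],[0,0,0],1]
    - [[0,0,0.003],[0,0,0],1]
    - [[0,0,0.002],[0,0,0],1]
    - [[0,0,0],[0,0,0],1]

```text
time: 12.38
tool_pos: [497.0, 292.8, 255.1]
tcp_rot: [180.0, 0.0, 16.5]
ft_force: [0.8, 0.1, -0.7]
finger_gap: 20.4
```

```bash
python3 - <<'E'
from h import *
s,a=snap('wrist','w8.png');go([497.1,292.8,248],s);c=cam('wrist',s);print(proj(c,[497.3,293.4,120]),s['ft_force'])
# plate: visible yellow, far edge + side edges
hsv=cv2.cvtColor(a,cv2.COLOR_RGB2HSV)
m=cv2.inRange(hsv,(20,140,60),(32,255,255));m[:150]=0;m[235:]=0;m[:,:240]=0;m[:,325:]=0
cs=max(cv2.findContours(m,cv2.RETR_EXTERNAL,cv2.CHAIN_APPROX_NONE)[0],key=cv2.contourArea)
print(cv2.minAreaRect(cs),cv2.boundingRect(cs))
E
```

```text
now [497.04 292.82 255.07] [1.7997e+02 2.0000e-02 1.6550e+01] shift [0.1 0.  7.1] turn [ 0.0005  0.0004 -0.0079]
[280.12403053 190.43386936] [ 0.77734626  0.12396575 -0.69022663]
((288.5865783691406, 191.3338623046875), (33.17800521850586, 48.02911376953125), 9.090277671813965) (276, 165, 33, 53)
```

>>> play_rows:
  deltas:
    - [[0,0,0.004],[0,0,0],1]
    - [[0,0,0.004],[0,0,0],1]
    - [[0,0,0.003],[0,0,0],1]
    - [[0,0,0],[0,0,0],1]

```text
time: 12.92
tool_pos: [497.1, 292.8, 243.4]
tcp_rot: [180.0, 0.0, 16.5]
ft_force: [0.3, -0.4, -0.9]
finger_gap: 20.4
```

```bash
python3 - <<'E'
from h import *
s=r.sense();go([497.1,292.8,242],s);print(s['ft_force'],s['wrist_torque'])
E
```

```text
now [497.09 292.8  243.37] [1.7997e+02 2.0000e-02 1.6550e+01] shift [0.  0.  1.4] turn [ 0.0005  0.0003 -0.0079]
[ 0.34021653 -0.41400825 -0.89352911] [ 0.01982201  0.04630809 -0.03046865]
```

The tip is about 5 mm inside the upper mouth with no contact force, so I continue down.

>>> play_rows:
  deltas:
    - [[0,0,0.005],[0,0,0],1]
    - [[0,0,0.005],[0,0,0],1]
    - [[0,0,0.005],[0,0,0],1]
    - [[0,0,0],[0,0,0],1]

```text
time: 13.42
tool_pos: [497.0, 292.8, 227.1]
tcp_rot: [180.0, 0.0, 16.5]
ft_force: [-0.1, -0.5, -1.0]
finger_gap: 20.2
```

```bash
python3 - <<'E'
from h import *
s=r.sense();go([497.1,292.8,200],s);print(s['ft_force'],s['wrist_torque'])
E
```

```text
now [496.97 292.77 227.09] [1.7997e+02 3.0000e-02 1.6550e+01] shift [ 0.1 -0.  27.1] turn [ 0.0005  0.0006 -0.0079]
[-0.14315818 -0.48755979 -1.02759467] [-0.03320645 -0.01062615 -0.00621777]
```

Tip at z≈98. Next I go to just above the lower mouth (tip ≈70).

>>> play_rows:
  deltas:
    - [[0,0,0.006],[0,0,0],1]
    - [[0,0,0.008],[0,0,0],1]
    - [[0,0,0.007],[0,0,0],1]
    - [[0,0,0.004],[0,0,0],1]
    - [[0,0,0],[0,0,0],1]

```text
time: 14.05
tool_pos: [496.8, 292.7, 200.0]
tcp_rot: [180.0, 0.1, 16.5]
ft_force: [-0.5, -0.5, -1.8]
finger_gap: 20.4
```

```bash
python3 - <<'E'
from h import *
s=r.sense();go([497.1,292.8,157],s);print(s['ft_force'],s['wrist_torque'])
E
```

```text
now [496.8  292.65 199.98] [1.7997e+02 6.0000e-02 1.6540e+01] shift [ 0.4 -0.1 43. ] turn [ 0.0006  0.0011 -0.008 ]
[-0.4826459  -0.4955391  -1.84377644] [-0.00555393 -0.0100391   0.01317057]
```

Still free. Down through the lower bushing's mouth.

>>> play_rows:
  deltas:
    - [[0.0003,0,0.004],[0,0.001,0],1]
    - [[0,0,0.005],[0,0,0],1]
    - [[0,0,0.005],[0,0,0],1]
    - [[0,0,0],[0,0,0],1]

```text
time: 14.55
tool_pos: [497.3, 292.8, 185.3]
tcp_rot: [180.0, -0.0, 16.5]
ft_force: [-0.2, 0.3, -1.6]
finger_gap: 20.5
```

```bash
python3 - <<'E'
from h import *
s=r.sense();go([497.1,292.8,157],s);print(s['ft_force'],s['wrist_torque'])
E
```

```text
now [497.3  292.84 185.34] [ 1.7997e+02 -3.0000e-02  1.6550e+01] shift [-0.2 -0.  28.3] turn [ 0.0005 -0.0005 -0.0079]
[-0.23772485  0.26931404 -1.5555912 ] [-0.03331505  0.06528677  0.00638861]
```

>>> play_rows:
  deltas:
    - [[-0.0002,0,0.005],[0,0,0],1]
    - [[0,0,0.006],[0,0,0],1]
    - [[0,0,0.006],[0,0,0],1]
    - [[0,0,0.005],[0,0,0],1]
    - [[0,0,0.003],[0,0,0],1]
    - [[0,0,0],[0,0,0],1]
    - [[0,0,0],[0,0,0],1]

```text
time: 15.42
tool_pos: [497.1, 292.8, 158.6]
tcp_rot: [180.0, -0.0, 16.5]
ft_force: [0.2, 1.0, -1.2]
finger_gap: 20.0
```

```bash
python3 - <<'E'
from h import *
s,b=snap('side','s3.png');go([497.1,292.8,158],s);print(s['ft_force'],s['wrist_torque'],s['qd'].round(2))
s,t=snap('wrist','w9.png')
cv2.imwrite('pics/c9.png',np.hstack([cv2.resize(b[265:365,215:315,::-1],(400,400),interpolation=cv2.INTER_CUBIC),cv2.resize(t[150:350,180:380,::-1],(400,400))]))
E
```

```text
now [497.12 292.79 158.57] [ 1.7997e+02 -3.0000e-02  1.6550e+01] shift [-0.  -0.   0.6] turn [ 0.0005 -0.0005 -0.0079]
[ 0.18396208  1.03174735 -1.1977433 ] [0.00384443 0.04101812 0.01118062] [-0.04 -0.02  0.03  0.03 -0.06 -0.03]
```

View pics/c9.png

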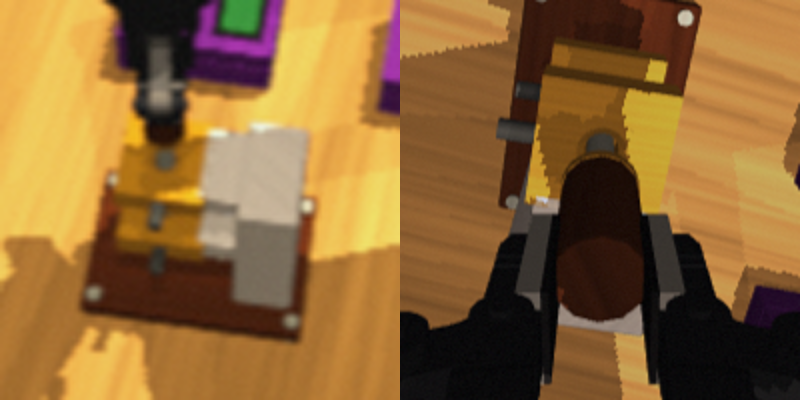

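The rod passes through the upper bushing. The computed tip height is about 30 mm, between the base at 12 mm and the lower underside at 50 mm. Side forces are at noise level and the arm is still, so I hand in.

```bash
python3 - <<'E'
from h import *
s=r.sense();print(s['time'],s['tool_pos'],s['ft_force'],r.hand_in())
E
```

```text
the job is handed in; nothing more can be done
15.525 [497.13884127 292.78856573 158.60342008] [-1.22289173 -1.02479119 -1.46942777] None
```

I took the pilot rod from the tool block, pressed the zero button and threaded the rod through both bushings. I handed in at 15.5 s with the rod still held there.

- **Button press:** I pressed it to its stop for about 0.4 s. The contact force was about 10 N at first and about 7.5 N at the end, against the 5 N spring. I had no reading of the button's travel itself. The tool drifted about 3 mm sideways during the press, but the rod's image in the hand was unchanged afterwards.
- **Threading:** I felt no noticeable contact force on the way down, and the last reading showed about 1.5 N of side force, near the noise. The TCP was at z = 158.6 mm and still, with the tool vertical to within 0.1°. That puts the tip at about z = 30 mm, 20 mm below the lower bushing and 18 mm above the base.
- **Weak points in the checks:** The last picture shows the rod entering the upper bushing. The tip below the lower bushing is hidden in it, so its height comes from the arm pose and the grasp, not from sight. The finger opening read about 20 mm on a 24 mm handle throughout, but the hold looked firm. I did not check the other objects' positions at the end; nothing showed contact with them during the moves.

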